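Emergency-stop check on the vial-rack feeder

TASK

Do the stop-button check on the vial-rack feeder: push the red mushroom button straight in until it latches and take the hand off it so that it stays in by itself, then twist it clockwise to release it so that it springs back out, and finally press the blue reset button right in and let it go. Work with the fingertips only: turn the red head by gently pushing sideways on one of its lobes, never by gripping it. Leave the green start button alone and do not move the amber bottle or the two white jars.

Things in the scene. Friction and masses are not known exactly. Their poses are not given: they have to be found in the camera images.
- stop_top (a point): Centre of the domed top of the red mushroom stop button, on its vertical axis; sinks and turns with the head. z points up, x along the middle of one lobe. When out it is 122 mm above the bench, 52 mm above the station's flat top. The head: 82 mm across, 26 mm thick in the middle, 14 mm at the edge, three equal lobes 120 degrees apart, each about 77 degrees wide; white arrows show the clockwise turn.
- stop_recess (a point): One of three equal finger recesses, open from top to bottom, between the head's lobes: this point lies 45.5 mm from the axis and 60 degrees anticlockwise (from above) of the stop_top x axis, half-way up the head's edge; turns with the head. Floor at radius 30 mm, sides nearly radial, 26 mm wide at radius 36 mm. The lobe clockwise of it is the one on the x axis.
- stop_base: Fixed seat of the red button, origin on its axis on the station's top (70 mm above the bench): flat yellow disc, radius 46 mm, 2 mm thick, and black collar, radius 24 mm, 12 mm high. The edge of the red head spans 26 to 40 mm above this origin when out and 18 to 32 mm when latched in; only the collar and stem are below it.
- stop_plunger (a joint): How far the red button is pushed in, in m: 0 out, 0.010 bottom stop, 0.0075 latched. Sprung outward: it starts to move at about 5 N, needs up to about 9 N, and must go in at least 8 mm for the latch to catch (go down to the bottom stop, where the force rises). Let go, it then stays at 0.0075 until it is twisted.
- stop_head (a joint): Turn of the red head, clockwise from above, in rad: 0 at rest, stop at 1.2. A light spring (0.05 Nm at rest, 0.1 Nm at 0.65 rad) turns it back when let go. Latched in, the head springs out once turned past about 0.65 rad (37 degrees). A side push of 3 to 5 N on a lobe turns it; more than 20 N on the head while it is turned counts as gripping.
- reset_top (a point): Centre of the top of the blue reset push button on the same station: a round flat-topped cap, 24 mm across, in an aluminium ring 33 mm across and 5 mm high; its top stands 12 mm above the station's top (82 mm above the bench) when out. Pressed straight down.
- reset (a joint): How far the blue reset button is pressed, in m: 0 out, 0.005 right in; sprung, about 2 N to start and 5 N right in. 0.0035 and more counts as pressed.
- start_top (a point): Centre of the top of the green start push button, same shape and size as the blue one, 55 mm from it; it may stand on either side of the blue one. Not to be pressed.
- start (a joint): How far the green start button is pressed, in m: 0 out, 0.005 right in. Leave it alone.
- station: Control station: light grey box fixed to the bench, 130 mm (its x) by 270 mm (its y) by 70 mm high, origin at the centre of its underside. The stop button stands at y = +75 mm of its frame, the two push buttons at y = -40 mm and -95 mm, all at x = 0.
- solvent_center (a point): Middle (half-way up) of a loose amber bottle with a blue cap, 60 mm across and 125 mm tall, standing on the bench near the stop-button end of the station. Leave it alone.
- jar_a_center (a point): Middle of a loose white jar, 42 mm across and 70 mm tall, standing on the bench near the push-button end of the station. Leave it alone.
- jar_b_center (a point): Middle of another such white jar, standing behind the station. Leave it alone.

How it is judged:
On the way, in this order (a step that is already met when the one before it is completed fails the run):
1. the red stop button is latched in and nothing touches it (value of joint stop_plunger above 0.0055 m and contact force between each of the fingers, the arm and stop_head below 0.5 N), for 0.2 s.
2. the red stop button has sprung back out (value of joint stop_plunger below 0.0015 m), for 0.1 s.
3. the blue reset button is pressed in while the stop button is out (value of joint reset above 0.0035 m and value of joint stop_plunger below 0.0015 m), for 0.05 s.
At the end, for the whole second after the job is handed in: The red stop button is fully out (within 1.5 mm) and turned back to rest (within 0.1 rad), the blue and green buttons are out (within 1 mm), and the bottle and jars stand within 20 mm of where they were (value of joint stop_plunger below 0.0015 m and value of joint stop_head below 0.1 rad and value of joint each of reset, start below 0.001 m and distance of each of solvent_center, jar_a_center, jar_b_center from where it was at the start of the episode below 0.02 m); the robot touches nothing.
It fails at once if the green start button is pressed more than 2 mm (value of joint start above 0.002 m).
It fails at once if the red head is gripped or forced: more than 20 N on it from the fingers while it is turned (value of joint stop_head above 0.25 rad and contact force between the fingers and stop_head above 20 N).
It fails at once if the bottle or a jar is lifted, pushed away or knocked over (more than 20 mm) (distance of any of solvent_center, jar_a_center, jar_b_center from where it was at the start of the episode above 0.02 m).
It also fails if it takes over 48 s, if anything falls off the work surface, if the arm or the gripper's body presses on something with over 40 N, if the wrist force passes 120 N, or if a joint passes its speed limit or range.

ROBOT

A 6-joint arm with a two-finger parallel gripper is mounted at the origin on the work surface. World frame = base frame: x ahead of the robot, y to its left, z up, the work surface at z = 0. Lengths are in m, angles in rad, forces in N, time in s.
With the tool pointing down it reaches from about 0.425 to 0.95 m from the base axis. Payload 3.5 kg.
Tool frame: the origin (TCP) lies at the very end of the fingers, on their centre line; the grasp point (between the pads) lies 19 mm behind it; y points along the fingers, z is the direction in which the jaws open and shut, and the axes are right-handed (so a half turn about y gives the same grasp; the last joint's range is limited). The gripper opens to 85 mm and grips with 20 to 120 N. Pads are 22 mm wide; open, the fingers measure 114 mm over their backs; the gripper's body (76 mm by 85 mm) begins 54 mm behind the grasp point. The pads swing forward as they close: fully open they stand 13 mm farther back than shut.
Start: joints at [1.17, 0.286, 1.577, -0, 1.279, -0.15], TCP at [0.167, 0.654, 0.198] pointing down, gripper open.
Joint ranges: [-2.77, 2.77], [-0.9, 2.22], [0.21, 2.48], [-1.53, 4.67], [0.24, 2.81], [-2.84, 2.84]. Speed limits (rad/s): [2.79, 2.79, 3.14, 3.14, 3.14, 3.14].

INTERFACE

Orientations are given as a unit quaternion [x, y, z, w].
In Python, from plant import ctrl, cams gives the robot as it stands.
- The arm moves only by the tool play_rows, never from a script. Its argument "steps" is a list of rows, each an object of numbers: "claw": the finger opening in cm, from 0 to 8.54; "tx", "ty", "tz": the shift along the tool's x, y, z in cm; "ax", "ay", "az": the turn, a rotation vector about the tool's x, y, z in degrees. A call has 1 to 12 rows; each row is the pose to reach, as a shift and turn from the pose commanded when the call began, along the tool's axes at that moment; what a row does not reach only later rows make up. A row lasts 1/12 s, in which the tool goes at most 41.7 mm and 7.16 degrees, less where a joint would pass 70% of its speed; a pose out of reach is approached as far as the arm can. A call with a gripper value outside its range is refused whole. The fingers move at their own pace and stop on an object; "grip_force" is the grip in N (left out, the last holds). Time passes only in rows, so rows that repeat a pose let the fingers close. It gives the time, the measured TCP pose, the force and the opening at its end, in the units of the state.
- ctrl.get_state(): the state, without advancing time (a new reading comes with each control period).
- cams.read_camera(name): name is "scene" or "top" or "wrist"; returns (picture, depth): 420x560x3 uint8, blue, green, red; 420x560 float32, m along the optical axis (not along the pixel's ray), 0 where there is no reading.
- cams.camera_model(name): a dict with "intrinsics" (3x3 intrinsics, pixels), "rvec" (rotation vector, rad) and "tvec" (3), from world to camera coordinates, as OpenCV has them; the wrist camera has in their place "tool_from_camera" (4x4, takes a point from camera to tool coordinates, whose origin is the TCP and whose axes are the tool frame's). Camera axes: x right, y down, z forward; pixel columns grow to the right and rows downward; lengths in m; the calibration is good to about 2 mm. A picture is of the moment at which its call begins: read the wrist's pose just before it. camera_model takes no time and is no camera call.
- ctrl.sign_off(): hands the job in, once; it reports no verdict.
The state is a dict: "time": time; "qpos": joint angles; "dq": joint speeds; "joint_efforts": joint torques, N m; "eef_pos": TCP position; "tcp_rot": TCP orientation; "contact_force": force on the tool from outside, world axes, zero at the start; "wrist_torque": the same for the moment, N m; "opening": opening from 0.0 (shut) to 1.0 (fully open).
Only numpy, scipy, OpenCV 4.12 (cv2) and the standard library are available. Lean on these libraries where they do the work, as an engineer would, in place of code of your own. Each camera call takes 0.05 s, during which the arm holds its last target.

## Working session

There is one attempt and no reset: what is moved stays moved. The work goes in short steps, Python scripts to look and compute and a tool call to move; the robot and the scene stay as the last step left them, time stands still between calls to the robot, and variables do not carry over. Pictures are saved under pics/ and viewed, and the job is handed in when it is done.

Besides the shell and the picture viewer there is one more tool, called as name(argument=value, ...), one argument or row to a line, values as JSON. play_rows: Moves the arm, as the interface text tells. Its arguments: {"type":"object","properties":{"steps":{"type":"array","items":{"type":"object","properties":{"claw":{"type":"number"},"tx":{"type":"number"},"ty":{"type":"number"},"tz":{"type":"number"},"ax":{"type":"number"},"ay":{"type":"number"},"az":{"type":"number"}}}},"grip_force":{"type":"number"}},"required":["steps"]}

```bash
ls; mkdir -p pics
python3 - <<'E'
from plant import ctrl,cams
import cv2,numpy as np
s=ctrl.get_state();print(s)
for n in("scene","top"):
    p,d=cams.read_camera(n);cv2.imwrite(f"pics/{n}0.png",p);np.savez(f"{n}0.npz",p=p,d=d);print(n,cams.camera_model(n))
print(cams.camera_model("wrist"))
E
```

```text
pics
{'time': 0.0, 'qpos': array([ 1.16994935e+00,  2.87207637e-01,  1.57818901e+00, -1.18980045e-05,
        1.27859331e+00, -1.50001631e-01]), 'dq': array([ 0.00066684, -0.00038055, -0.00215072,  0.00088352,  0.00056065,
       -0.00074986]), 'joint_efforts': array([-1.02030037e-03, -4.05976152e+01, -2.92627949e+01, -2.10026578e-04,
        5.83627334e-03, -4.63519569e-06]), 'eef_pos': array([0.16723418, 0.65319206, 0.19691279]), 'tcp_rot': array([ 0.70236875, -0.08868024,  0.08822699, -0.7007353 ]), 'contact_force': array([ 0.20104678,  0.77904816, -0.53174966]), 'wrist_torque': array([0.03268856, 0.03892661, 0.03192278]), 'opening': 0.9970802007004597}
scene {'intrinsics': array([[396.5485534 ,   0.        , 277.48969653],
       [  0.        , 396.5485534 , 203.34750616],
       [  0.        ,   0.        ,   1.        ]]), 'rvec': array([ 1.10826494,  2.55652532, -0.79321284]), 'tvec': array([ 0.3722092 , -0.2869735 ,  1.23306031])}
top {'intrinsics': array([[424.67520522,   0.        , 282.79439447],
       [  0.        , 424.67520522, 206.42943101],
       [  0.        ,   0.        ,   1.        ]]), 'rvec': array([ 2.15192374, -2.1143761 ,  0.17770472]), 'tvec': array([0.00279548, 0.57365693, 0.76195849])}
{'intrinsics': array([[338.13224743,   0.        , 276.47179374],
       [  0.        , 338.13224743, 206.69101909],
       [  0.        ,   0.        ,   1.        ]]), 'tool_from_camera': array([[ 2.21359449e-04,  9.61430659e-01,  2.75047339e-01,
        -7.07813425e-02],
       [ 1.50247282e-04, -2.75047375e-01,  9.61430663e-01,
        -1.75590194e-01],
       [ 9.99999964e-01, -1.71496646e-04, -2.05336679e-04,
        -6.98415405e-06],
       [ 0.00000000e+00,  0.00000000e+00,  0.00000000e+00,
         1.00000000e+00]])}
```

View pics/scene0.png

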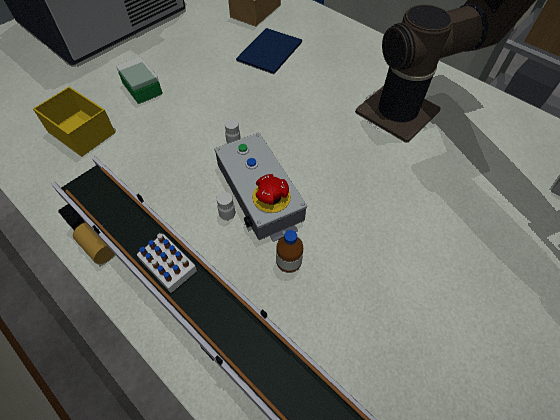

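View pics/top0.png

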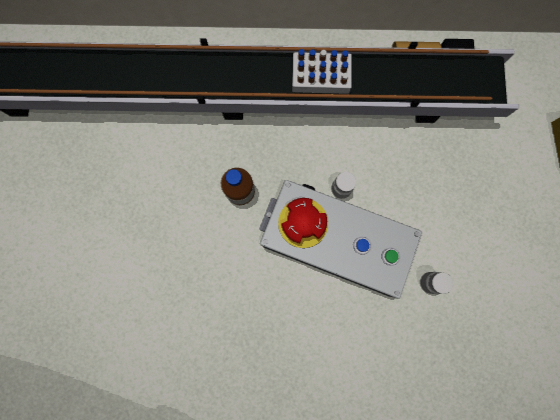

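The top view shows the red head near (303,222), the blue button near (362,245), the green one near (391,256), the bottle near (237,182), and the jars at (344,185) and (438,283). Next I measure them.

```bash
cat > h.py <<'E'
import numpy as np,cv2
from plant import ctrl,cams
from scipy.spatial.transform import Rotation as R
def ray(n,uv,z):
    m=cams.camera_model(n);K=m["intrinsics"];Rm=cv2.Rodrigues(m["rvec"])[0];t=m["tvec"]
    d=Rm.T@np.linalg.solve(K,np.array([uv[0],uv[1],1.]));c=-Rm.T@t
    return c+d*(z-c[2])/d[2]
def proj(n,P):
    m=cams.camera_model(n)
    return cv2.projectPoints(np.atleast_2d(np.array(P,float)),m["rvec"],m["tvec"],m["intrinsics"],None)[0][:,0]
E
python3 - <<'E'
from h import *
f=np.load("top0.npz");p=f["p"];d=f["d"]
im=cv2.resize(p[150:310,200:460],None,fx=3,fy=3,interpolation=cv2.INTER_CUBIC);cv2.imwrite("pics/topz.png",im)
hsv=cv2.cvtColor(p,cv2.COLOR_BGR2HSV);H,S,V=cv2.split(hsv)
def cen(m,box):
    mm=np.zeros_like(m);x0,y0,x1,y1=box;mm[y0:y1,x0:x1]=m[y0:y1,x0:x1]
    n,l,st,c=cv2.connectedComponentsWithStats(mm.astype(np.uint8));i=1+np.argmax(st[1:,4]);return c[i],st[i],l==i
blue=((H>100)&(H<130)&(S>150));green=((H>45)&(H<85)&(S>120));red=((H<8)|(H>172))&(S>130)
b,st,_=cen(blue,(340,225,385,265));print("blue",b,st,ray("top",b,.082))
g,st,_=cen(green,(375,240,410,275));print("green",g,st,ray("top",g,.082))
r,st,m=cen(red,(270,190,340,255));print("red",r,st,ray("top",r,.115))
print("cap",ray("top",(235,177),.125), "jars",ray("top",(344,180),.07),ray("top",(441,283),.07))
B=ray("top",b,.082);G=ray("top",g,.082);u=(B-G)/np.linalg.norm(B-G);print("BG",np.linalg.norm(B-G)*1e3,u)
# two options
print("axis pred",B+u*.115,np.degrees(np.arctan2(u[1],u[0])))
E
```

```text
blue [362.57024793 244.7768595 ] [357 239  12  13 121] [ 0.50034886 -0.13197632  0.082     ]
green [391.4015748  255.88976378] [386 250  12  13 127] [ 0.48135983 -0.18335256  0.082     ]
red [303.8021555  220.21709007] [ 282  198   45   45 1299] [ 0.53854864 -0.02425319  0.115     ]
cap [0.61112513 0.09695955 0.125     ] jars [ 0.62211534 -0.10105781  0.07      ] [ 0.43502206 -0.27447686  0.07      ]
BG 54.77317719089814 [0.34668485 0.93798167 0.        ]
axis pred [ 0.54021762 -0.02410843  0.082     ] 69.71532100603423
```

View pics/topz.png

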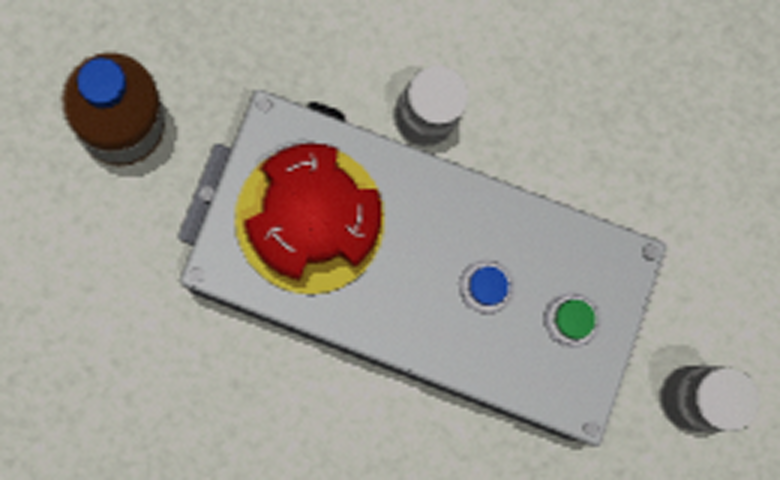

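Run:
```python
from h import *
from scipy.optimize import minimize
f=np.load("top0.npz");p=f["p"]
H,S,V=cv2.split(cv2.cvtColor(p,cv2.COLOR_BGR2HSV))
red=(((H<8)|(H>172))&(S>130)).astype(np.uint8)
red=cv2.morphologyEx(red,cv2.MORPH_CLOSE,np.ones((3,3)))
def model(cx,cy,a):
    A=np.zeros((420*4,560*4),np.uint8)
    pts=[]
    for z in (.096,.110):
        pts=[]
        for k in range(3):
            L=a+k*2*np.pi/3
            for t in np.linspace(-38.5,38.5,15): pts.append((cx+.041*np.cos(L+np.radians(t)),cy+.041*np.sin(L+np.radians(t)),z))
            for t in np.linspace(38.5,81.5,9): pts.append((cx+.030*np.cos(L+np.radians(t)),cy+.030*np.sin(L+np.radians(t)),z))
        q=np.round(proj("top",pts)*4+1.5).astype(np.int32);cv2.fillPoly(A,[q],255)
    return cv2.resize(A,(560,420),interpolation=cv2.INTER_AREA)/255.
def cost(v):return ((model(v[0],v[1],v[2])-red)[170:270,250:350]**2).sum()
best=min((cost((.539,-.024,np.radians(a))),a) for a in range(0,120,3));print(best)
r=minimize(lambda v:cost((.539+v[0]*.002,-.024+v[1]*.002,np.radians(best[1]+v[2]*3))),[0,0,0],method="Nelder-Mead",options=dict(initial_simplex=[[0,0,0],[1,0,0],[0,1,0],[0,0,1]]))
v=r.x;cx,cy,a=.539+v[0]*.002,-.024+v[1]*.002,best[1]+v[2]*3
print(r.fun,cx,cy,a)
for k in range(3):
    an=np.radians(a+60+120*k);print("recess",(a+60+120*k)%360,cx+.0455*np.cos(an),cy+.0455*np.sin(an))
# yellow disc check
Y=((H>18)&(H<35)&(S>120)).astype(np.uint8);
d=f["d"]
for uv in [(303,220),(362,245),(391,256),(330,230),(237,178),(344,181)]:
    m=cams.camera_model("top");K=m["intrinsics"];Rm=cv2.Rodrigues(m["rvec"])[0]
    P=Rm.T@(np.linalg.solve(K,[uv[0],uv[1],1])*d[uv[1],uv[0]]-m["tvec"]);print(uv,P)
s=ctrl.get_state();print(R.from_quat(s["tcp_rot"]).as_matrix())
```

```text
(np.float64(108.6562552864283), 15)
95.21487120338332 0.5400082394574046 -0.02517912641696506 13.991754096786588
recess 73.9917540967866 0.5525560336243744 0.018556475345710585
recess 193.9917540967866 0.4958582001976431 -0.03618021878824878
recess 313.9917540967866 0.5716104845501963 -0.057913635808356956
(303, 220) [ 0.53765361 -0.0224397   0.12410684]
(362, 245) [ 0.49992392 -0.13093194  0.08206995]
(391, 256) [ 0.4810688  -0.18225921  0.08346165]
(330, 230) [ 0.52748423 -0.07478125  0.0694066 ]
(237, 178) [0.60963791 0.09352328 0.12398537]
(344, 181) [ 0.62082611 -0.10143371  0.06729596]
[[ 9.68711798e-01 -8.53717174e-04  2.48186873e-01]
 [-2.48188125e-01 -2.00986984e-03  9.68709768e-01]
 [-3.28180855e-04 -9.99997616e-01 -2.15886709e-03]]
```

```bash
cat >> h.py <<'E'
def togo(P,zang):
    "print tool shift (cm) and turn (deg) from measured pose to TCP P, pointing down, tool z heading zang deg"
    s=ctrl.get_state();M=R.from_quat(s["tcp_rot"]).as_matrix();p=s["eef_pos"]
    a=np.radians(zang);z=np.array([np.cos(a),np.sin(a),0]);y=np.array([0,0,-1.]);T=np.c_[np.cross(y,z),y,z]
    print("t",round(s["time"],2),"pos",np.round(p*1e3,1),"F",np.round(s["contact_force"],2),"op",round(s["opening"],3),"zang",np.round(np.degrees(np.arctan2(M[1,2],M[0,2])),2),"head q",np.round(s["qpos"],2))
    print("shift cm",np.round(M.T@(np.array(P)-p)*100,2),"turn deg",np.round(np.degrees(R.from_matrix(M.T@T).as_rotvec()),2))
E
python3 -c "
from h import *
togo((.54,-.0245,.2),14)"
```

```text
t 0.1 pos [167.2 653.3 197.1] F [ 0.39  0.02 -0.06] op 1.002 zang 75.63 head q [ 1.17  0.29  1.58  0.    1.28 -0.15]
shift cm [ 52.93  -0.19 -56.4 ] turn deg [1.200e-01 6.163e+01 5.000e-02]
```

play_rows(
  steps=[
    {"claw": 0,"tx": 53,"ty": -0.3,"tz": -56.4,"ay": 61.6},
    {"claw": 0,"tx": 53,"ty": -0.3,"tz": -56.4,"ay": 61.6},
    {"claw": 0,"tx": 53,"ty": -0.3,"tz": -56.4,"ay": 61.6},
    {"claw": 0,"tx": 53,"ty": -0.3,"tz": -56.4,"ay": 61.6},
    {"claw": 0,"tx": 53,"ty": -0.3,"tz": -56.4,"ay": 61.6},
    {"claw": 0,"tx": 53,"ty": -0.3,"tz": -56.4,"ay": 61.6},
    {"claw": 0,"tx": 53,"ty": -0.3,"tz": -56.4,"ay": 61.6},
    {"claw": 0,"tx": 53,"ty": -0.3,"tz": -56.4,"ay": 61.6},
    {"claw": 0,"tx": 53,"ty": -0.3,"tz": -56.4,"ay": 61.6},
    {"claw": 0,"tx": 53,"ty": -0.3,"tz": -56.4,"ay": 61.6},
    {"claw": 0,"tx": 53,"ty": -0.3,"tz": -56.4,"ay": 61.6},
    {"claw": 0,"tx": 53,"ty": -0.3,"tz": -56.4,"ay": 61.6},
  ],
)

```text
invalid input at $.steps[0]: expected keys claw, tx, ty, tz, ax, ay, az
```

```bash
python3 -c "
from h import *
togo((.54,-.0245,.2),14)"
```

```text
t 0.1 pos [167.2 653.3 197.1] F [ 0.39  0.02 -0.06] op 1.002 zang 75.63 head q [ 1.17  0.29  1.58  0.    1.28 -0.15]
shift cm [ 52.93  -0.19 -56.4 ] turn deg [1.200e-01 6.163e+01 5.000e-02]
```

play_rows(
  steps=[
    {"claw": 0,"tx": 53,"ty": -0.3,"tz": -56.4,"ax": 0,"ay": 61.6,"az": 0},
    {"claw": 0,"tx": 53,"ty": -0.3,"tz": -56.4,"ax": 0,"ay": 61.6,"az": 0},
    {"claw": 0,"tx": 53,"ty": -0.3,"tz": -56.4,"ax": 0,"ay": 61.6,"az": 0},
    {"claw": 0,"tx": 53,"ty": -0.3,"tz": -56.4,"ax": 0,"ay": 61.6,"az": 0},
    {"claw": 0,"tx": 53,"ty": -0.3,"tz": -56.4,"ax": 0,"ay": 61.6,"az": 0},
    {"claw": 0,"tx": 53,"ty": -0.3,"tz": -56.4,"ax": 0,"ay": 61.6,"az": 0},
    {"claw": 0,"tx": 53,"ty": -0.3,"tz": -56.4,"ax": 0,"ay": 61.6,"az": 0},
    {"claw": 0,"tx": 53,"ty": -0.3,"tz": -56.4,"ax": 0,"ay": 61.6,"az": 0},
    {"claw": 0,"tx": 53,"ty": -0.3,"tz": -56.4,"ax": 0,"ay": 61.6,"az": 0},
    {"claw": 0,"tx": 53,"ty": -0.3,"tz": -56.4,"ax": 0,"ay": 61.6,"az": 0},
    {"claw": 0,"tx": 53,"ty": -0.3,"tz": -56.4,"ax": 0,"ay": 61.6,"az": 0},
    {"claw": 0,"tx": 53,"ty": -0.3,"tz": -56.4,"ax": 0,"ay": 61.6,"az": 0},
  ],
)

```text
time: 1.1
eef_pos: [0.4089, 0.214, 0.2001]
tcp_rot: [-0.557, 0.435, -0.435, 0.557]
contact_force: [0.8, 0.9, 0.5]
opening: 0.0
```

```bash
python3 -c "
from h import *
togo((.54,-.0245,.2),14)"
```

```text
t 1.1 pos [408.9 214.  200.1] F [0.82 0.94 0.52] op 0.0 zang 14.04 head q [ 0.26 -0.2   2.08  0.    1.27  0.02]
shift cm [26.32  0.    6.93] turn deg [-0.    0.04 -0.  ]
```

play_rows(
  steps=[
    {"claw": 0,"tx": 26.3,"ty": 0,"tz": 6.9,"ax": 0,"ay": 0,"az": 0},
    {"claw": 0,"tx": 26.3,"ty": 0,"tz": 6.9,"ax": 0,"ay": 0,"az": 0},
    {"claw": 0,"tx": 26.3,"ty": 0,"tz": 6.9,"ax": 0,"ay": 0,"az": 0},
    {"claw": 0,"tx": 26.3,"ty": 0,"tz": 6.9,"ax": 0,"ay": 0,"az": 0},
    {"claw": 0,"tx": 26.3,"ty": 0,"tz": 6.9,"ax": 0,"ay": 0,"az": 0},
    {"claw": 0,"tx": 26.3,"ty": 0,"tz": 6.9,"ax": 0,"ay": 0,"az": 0},
    {"claw": 0,"tx": 26.3,"ty": 0,"tz": 6.9,"ax": 0,"ay": 0,"az": 0},
    {"claw": 0,"tx": 26.3,"ty": 0,"tz": 6.9,"ax": 0,"ay": 0,"az": 0},
    {"claw": 0,"tx": 26.3,"ty": 0,"tz": 6.9,"ax": 0,"ay": 0,"az": 0},
    {"claw": 0,"tx": 26.3,"ty": 0,"tz": 6.9,"ax": 0,"ay": 0,"az": 0},
    {"claw": 0,"tx": 26.3,"ty": 0,"tz": 6.9,"ax": 0,"ay": 0,"az": 0},
  ],
)

```text
time: 2.02
eef_pos: [0.5387, -0.0212, 0.1999]
tcp_rot: [0.558, -0.435, 0.434, -0.558]
contact_force: [-0.4, 0.2, -0.2]
opening: 0.002
```

```bash
python3 -c "
from h import *
togo((.54,-.0245,.2),14)
p,d=cams.read_camera('wrist');cv2.imwrite('pics/w1.png',p);np.savez('w1.npz',p=p,d=d)
K=cams.camera_model('wrist');T=K['tool_from_camera'];K=K['intrinsics']
s=ctrl.get_state();M=R.from_quat(s['tcp_rot']).as_matrix()
v,u=np.mgrid[0:420,0:560];P=np.linalg.inv(K)@np.stack([u*d,v*d,d]).reshape(3,-1)
P=(T[:3,:3]@P).T+T[:3,3]
ok=(d.ravel()>0)
f=P[ok&(P[:,1]>-.03)&(P[:,1]<.03)&(abs(P[:,2])<.06)&(abs(P[:,0])<.04)]
print(len(f),f.min(0),f.max(0))
"
```

```text
t 2.02 pos [538.7 -21.2 199.9] F [-0.44  0.17 -0.19] op 0.002 zang 14.11 head q [-0.23 -0.01  1.91  0.    1.25 -0.47]
shift cm [ 0.35 -0.01  0.04] turn deg [ 0.04  0.11 -0.04]Traceback (most recent call last):
  File "<string>", line 11, in <module>
    print(len(f),f.min(0),f.max(0))
                 ~~~~~^^^
    return umr_minimum(a, axis, None, out, keepdims, initial, where)
ValueError: zero-size array to reduction operation minimum which has no identity
```

View pics/w1.png

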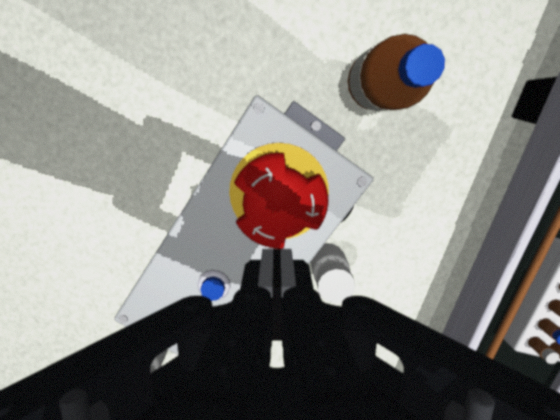

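The wrist view shows the head at about (283,200), one recess at (300,165) and the shut fingertips at about (277,255). I cross-check the axis and lobe angle from this camera.

```bash
cat > wfit.py <<'E'
from h import *
from scipy.optimize import minimize
def fit(p,s,zt=.110,zb=.096,a0=None):
    m=cams.camera_model("wrist");K=m["intrinsics"];T=m["tool_from_camera"]
    W=np.eye(4);W[:3,:3]=R.from_quat(s["tcp_rot"]).as_matrix();W[:3,3]=s["eef_pos"];C=np.linalg.inv(W@T)
    H,S,V=cv2.split(cv2.cvtColor(p,cv2.COLOR_BGR2HSV))
    red=(((H<8)|(H>172))&(S>130)).astype(np.uint8);red=cv2.morphologyEx(red,cv2.MORPH_CLOSE,np.ones((5,5)))
    c0=cv2.projectPoints(np.array([[.54,-.0245,.11]]),cv2.Rodrigues(C[:3,:3])[0],C[:3,3],K,None)[0].ravel().astype(int)
    x0,x1,y0,y1=max(c0[0]-75,0),c0[0]+75,max(c0[1]-75,0),c0[1]+75
    def model(cx,cy,a):
        A=np.zeros((1680,2240),np.uint8)
        for z in (zb,zt):
            pts=[]
            for k in range(3):
                L=a+k*2*np.pi/3
                for t in np.linspace(-38.5,38.5,15): pts.append((cx+.041*np.cos(L+np.radians(t)),cy+.041*np.sin(L+np.radians(t)),z))
                for t in np.linspace(38.5,81.5,9): pts.append((cx+.030*np.cos(L+np.radians(t)),cy+.030*np.sin(L+np.radians(t)),z))
            q=cv2.projectPoints(np.array(pts),cv2.Rodrigues(C[:3,:3])[0],C[:3,3],K,None)[0][:,0]
            cv2.fillPoly(A,[np.round(q*4+1.5).astype(np.int32)],255)
        return cv2.resize(A,(560,420),interpolation=cv2.INTER_AREA)/255.
    cost=lambda v:((model(*v)-red)[y0:y1,x0:x1]**2).sum()
    b=min((cost((.54,-.0245,np.radians(a))),a) for a in range(-60,60,4))[1]
    r=minimize(lambda v:cost((.54+v[0]*.003,-.0245+v[1]*.003,np.radians(b+v[2]*4))),[0,0,0],method="Nelder-Mead",options=dict(initial_simplex=[[0,0,0],[1,0,0],[0,1,0],[0,0,1]]))
    v=r.x;print("wrist fit cost",r.fun,"axis",.54+v[0]*.003,-.0245+v[1]*.003,"lobe",b+v[2]*4,"redpx",red[y0:y1,x0:x1].sum())
E
python3 -c "
from wfit import *
s=ctrl.get_state();p,d=cams.read_camera('wrist');fit(p,s);togo((.54,-.0245,.2),14)"
```

```text
wrist fit cost 636.1447750865052 axis 0.5405654703654212 -0.024703770345568924 lobe 14.765118197612697 redpx 5942
t 2.12 pos [538.9 -21.2 200.3] F [ 0.03 -0.29  0.01] op 0.001 zang 14.14 head q [-0.23 -0.02  1.91  0.    1.25 -0.47]
shift cm [0.35 0.03 0.02] turn deg [ 0.    0.14 -0.01]
```

play_rows(
  steps=[
    {"claw": 0,"tx": 0.35,"ty": 3.5,"tz": 0,"ax": 0,"ay": 0.3,"az": 0},
    {"claw": 0,"tx": 0.35,"ty": 6.5,"tz": 0,"ax": 0,"ay": 0.3,"az": 0},
    {"claw": 0,"tx": 0.35,"ty": 7.3,"tz": 0,"ax": 0,"ay": 0.3,"az": 0},
    {"claw": 0,"tx": 0.35,"ty": 7.6,"tz": 0,"ax": 0,"ay": 0.3,"az": 0},
    {"claw": 0,"tx": 0.35,"ty": 7.9,"tz": 0,"ax": 0,"ay": 0.3,"az": 0},
    {"claw": 0,"tx": 0.35,"ty": 8.2,"tz": 0,"ax": 0,"ay": 0.3,"az": 0},
    {"claw": 0,"tx": 0.35,"ty": 8.4,"tz": 0,"ax": 0,"ay": 0.3,"az": 0},
    {"claw": 0,"tx": 0.35,"ty": 8.6,"tz": 0,"ax": 0,"ay": 0.3,"az": 0},
    {"claw": 0,"tx": 0.35,"ty": 8.7,"tz": 0,"ax": 0,"ay": 0.3,"az": 0},
    {"claw": 0,"tx": 0.35,"ty": 8.7,"tz": 0,"ax": 0,"ay": 0.3,"az": 0},
  ],
)

```text
time: 2.95
eef_pos: [0.5405, -0.026, 0.1136]
tcp_rot: [-0.556, 0.436, -0.437, 0.556]
contact_force: [-0.7, 0.5, -0.4]
opening: -0.0
```

```bash
python3 -c "
from h import *
togo((.54,-.0247,.112),14.4)"
```

```text
t 2.95 pos [540.5 -26.  113.6] F [-0.74  0.46 -0.43] op -0.0 zang 13.73 head q [-0.24  0.08  1.98  0.    1.08 -0.48]
shift cm [-0.13  0.16 -0.02] turn deg [-0.03 -0.67  0.02]
```

```bash
python3 -c "
from h import *
a,d=cams.read_camera('wrist');b,d2=cams.read_camera('scene')
cv2.imwrite('pics/w2.png',np.hstack([a[150:350,180:380],cv2.resize(b[150:270,190:340],None,fx=2,fy=2)[:200]]).repeat(1,0))
cv2.imwrite('pics/w2.png',cv2.resize(np.hstack([a[130:370,160:400],cv2.resize(b[150:270,200:330],None,fx=2,fy=2)]),None,fx=1.6,fy=1.6))
togo((.54,-.0247,.112),14.4)"
```

```text
t 3.05 pos [540.5 -26.  113.6] F [-0.62  1.02  0.16] op 0.003 zang 13.73 head q [-0.24  0.08  1.98 -0.    1.08 -0.48]
shift cm [-0.14  0.16 -0.02] turn deg [-0.02 -0.67  0.02]
```

View pics/w2.png

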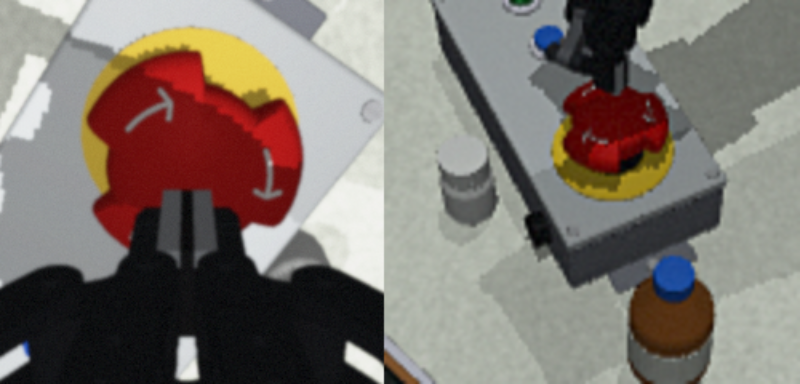

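The wrist view shows the fingertips over the middle of the head, but the force reads zero. I go on down in small steps, watching the force.

play_rows(
  steps=[
    {"claw": 0,"tx": -0.13,"ty": 0.1,"tz": 0,"ax": 0,"ay": 0,"az": 0},
    {"claw": 0,"tx": -0.13,"ty": 0.2,"tz": 0,"ax": 0,"ay": 0,"az": 0},
    {"claw": 0,"tx": -0.13,"ty": 0.3,"tz": 0,"ax": 0,"ay": 0,"az": 0},
  ],
)

```text
time: 3.3
eef_pos: [0.54, -0.0246, 0.1102]
tcp_rot: [-0.556, 0.437, -0.437, 0.556]
contact_force: [-0.4, -0.3, -0.0]
opening: -0.003
```

```bash
python3 -c "
from h import *
togo((.54,-.0247,.112),14.4)"
```

```text
t 3.3 pos [540.  -24.6 110.2] F [-0.42 -0.3  -0.01] op -0.003 zang 13.73 head q [-0.23  0.08  1.98 -0.    1.08 -0.47]
shift cm [ 0.01 -0.18 -0.  ] turn deg [-0.   -0.67  0.  ]
```

play_rows(
  steps=[
    {"claw": 0,"tx": 0,"ty": 0.15,"tz": 0,"ax": 0,"ay": 0,"az": 0},
    {"claw": 0,"tx": 0,"ty": 0.3,"tz": 0,"ax": 0,"ay": 0,"az": 0},
    {"claw": 0,"tx": 0,"ty": 0.4,"tz": 0,"ax": 0,"ay": 0,"az": 0},
  ],
)

```text
time: 3.55
eef_pos: [0.5398, -0.0246, 0.1059]
tcp_rot: [0.556, -0.437, 0.437, -0.556]
contact_force: [-0.5, 0.7, 0.3]
opening: 0.001
```

```bash
python3 -c "
from h import *
from wfit import *
togo((.54,-.0247,.112),14.4)
p,d=cams.read_camera('wrist');cv2.imwrite('pics/w3.png',p)
p,d=cams.read_camera('top');cv2.imwrite('pics/t3.png',cv2.resize(p[150:300,220:420],None,fx=3,fy=3))
"
```

```text
t 3.55 pos [539.8 -24.6 105.9] F [-0.5   0.66  0.32] op 0.001 zang 13.73 head q [-0.23  0.09  1.98 -0.    1.07 -0.47]
shift cm [ 0.01 -0.61  0.01] turn deg [ 0.02 -0.67 -0.01]
```

View pics/w3.png

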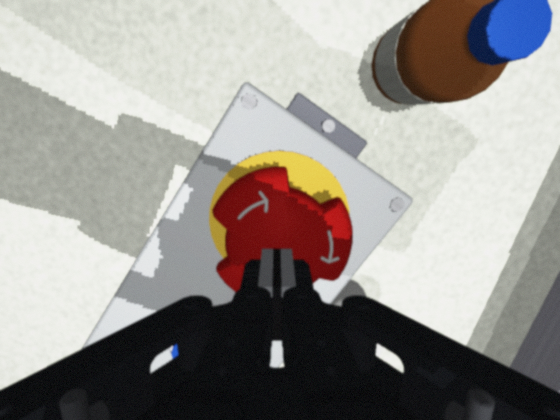

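```bash
python3 -c "
from h import *
m=cams.camera_model('wrist');K=m['intrinsics'];C=np.linalg.inv(m['tool_from_camera'])
for y in(0,-.013,-.019):
  for x in (-.011,0,.011):
    q=C@[x,y,0,1];print(x,y,q[2],(K@(q[:3]/q[2]))[:2])
s=ctrl.get_state();W=np.eye(4);W[:3,:3]=R.from_quat(s['tcp_rot']).as_matrix();W[:3,3]=s['eef_pos']
for z in(.11,.114,.122):
  q=C@np.linalg.inv(W)@[.54,-.0247,z,1];print('head top',z,(K@(q[:3]/q[2]))[:2])
"
```

```text
-0.011 0 0.18511884929592828 [278.12626378 222.47737135]
0 0 0.18814652918393415 [278.10402285 241.22867575]
0.011 0 0.19117420907194002 [278.08248638 259.38604075]
-0.011 -0.013 0.17262098108097718 [278.24122256 230.62927516]
0 -0.013 0.17564866096898304 [278.21541756 250.57426913]
0.011 -0.013 0.1786763408569889 [278.1904871  269.84332519]
-0.011 -0.019 0.1668527342125382 [278.30008894 234.80358093]
0 -0.019 0.16988041410054408 [278.27235861 255.35140595]
0.011 -0.019 0.17290809398854995 [278.2455994  275.17963208]
head top 0.11 [278.5209731  244.33482088]
head top 0.114 [278.55859122 247.19881911]
head top 0.122 [278.6388532  253.30944383]
```

View pics/t3.png

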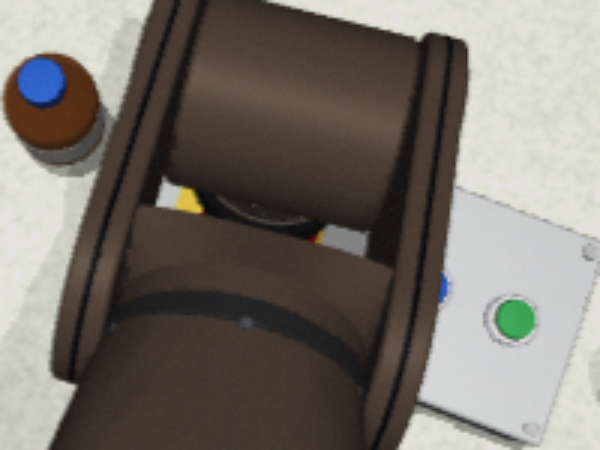

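```bash
python3 -c "
import numpy as np
from h import *
p,d=cams.read_camera('wrist')
np.set_printoptions(linewidth=200,precision=3)
print(d[230:330:8,240:320:8])
togo((.54,-.0247,.112),14.4)
"
```

```text
[[0.174 0.173 0.171 0.17  0.171 0.171 0.17  0.171 0.171 0.173]
 [0.175 0.173 0.171 0.173 0.171 0.172 0.17  0.171 0.172 0.174]
 [0.174 0.174 0.173 0.172 0.171 0.172 0.172 0.172 0.173 0.174]
 [0.177 0.175 0.175 0.143 0.142 0.145 0.144 0.175 0.172 0.174]
 [0.177 0.145 0.145 0.137 0.136 0.136 0.135 0.146 0.145 0.177]
 [0.18  0.138 0.138 0.129 0.129 0.128 0.13  0.139 0.138 0.177]
 [0.183 0.131 0.131 0.124 0.123 0.123 0.124 0.131 0.131 0.181]
 [0.125 0.116 0.116 0.117 0.119 0.117 0.117 0.116 0.115 0.125]
 [0.111 0.108 0.107 0.11  0.118 0.118 0.111 0.108 0.108 0.111]
 [0.106 0.105 0.106 0.106 0.12  0.119 0.107 0.105 0.107 0.104]
 [0.101 0.102 0.102 0.102 0.    0.12  0.102 0.102 0.102 0.101]
 [0.097 0.098 0.097 0.099 0.12  0.12  0.097 0.098 0.099 0.098]
 [0.086 0.085 0.086 0.093 0.121 0.12  0.096 0.086 0.086 0.086]]
t 3.7 pos [539.9 -24.6 106.1] F [ 0.44  0.1  -0.13] op 0.001 zang 13.73 head q [-0.23  0.09  1.98 -0.    1.07 -0.47]
shift cm [ 0.01 -0.59  0.01] turn deg [ 0.02 -0.67 -0.01]
```

```bash
python3 -c "
import numpy as np
from h import *
m=cams.camera_model('wrist');K=m['intrinsics'];T=m['tool_from_camera']
p,d=cams.read_camera('wrist')
np.set_printoptions(linewidth=200,precision=4,suppress=True)
s=ctrl.get_state();M=R.from_quat(s['tcp_rot']).as_matrix()
def pt(u,v):
  q=np.linalg.solve(K,[u,v,1.])*d[v,u];q=T[:3,:3]@q+T[:3,3];return q
for u,v in [(268,248),(268,251),(268,254),(268,262),(268,270),(268,278),(250,262),(250,270),(250,280),(290,254),(305,264)]: print('finger',u,v,pt(u,v))
for u,v in [(278,230),(278,240),(260,240),(295,240),(300,240)]: q=pt(u,v);print('head',u,v,q,M@q+s['eef_pos'])
"
```

```text
finger 268 248 [-0.0025 -0.0154 -0.0052]
finger 268 251 [-0.011  -0.039  -0.0046]
finger 268 254 [-0.0118 -0.0439 -0.0045]
finger 268 262 [-0.0111 -0.0503 -0.0043]
finger 268 270 [-0.0109 -0.057  -0.0042]
finger 268 278 [-0.0111 -0.0638 -0.004 ]
finger 250 262 [-0.0076 -0.0428 -0.0122]
finger 250 270 [-0.0078 -0.0507 -0.0116]
finger 250 280 [-0.0075 -0.0585 -0.0111]
finger 290 254 [-0.0117 -0.0437  0.0048]
finger 305 264 [-0.0073 -0.0443  0.0112]
head 278 230 [-0.0121 -0.0151 -0.0001] [ 0.537  -0.0129  0.1214]
head 278 240 [-0.0068 -0.0154 -0.0001] [ 0.5382 -0.018   0.1216]
head 260 240 [-0.0067 -0.0151 -0.0093] [ 0.5294 -0.0203  0.1213]
head 295 240 [-0.007  -0.0159  0.0085] [ 0.5465 -0.0158  0.1221]
head 300 240 [-0.0071 -0.016   0.011 ] [ 0.549  -0.0151  0.1222]
```

Depth in the wrist view puts the visible fingertips about 38 mm behind the stated TCP. The head is still fully out (top at z about 0.122). I check the hand's low points, then go on down by force.

```bash
python3 -c "
import numpy as np
from h import *
m=cams.camera_model('wrist');K=m['intrinsics'];T=m['tool_from_camera']
p,d=cams.read_camera('wrist')
np.set_printoptions(linewidth=200,precision=4,suppress=True)
v,u=np.mgrid[0:420,0:560];P=np.linalg.inv(K)@np.stack([u*d,v*d,d]).reshape(3,-1)
P=(T[:3,:3]@P).T+T[:3,3];P=P[(d.ravel()>.02)&(d.ravel()<.165)]
P=P[P[:,1]<-.025]
for a in range(-120,120,10):
  q=P[(P[:,2]*1e3>=a)&(P[:,2]*1e3<a+10)]
  if len(q): i=q[:,1].argsort()[-max(1,len(q)//100)];print(a,len(q),q[i], 'x',q[:,0].min(),q[:,0].max())
"
```

```text
-70 11 [-0.0116 -0.1141 -0.06  ] x -0.012422080451945545 -0.011012849064067222
-60 2125 [-0.0126 -0.1054 -0.0503] x -0.015452102407527528 -0.009858532849852074
-50 4828 [-0.013  -0.0947 -0.0417] x -0.014098730837825021 0.004003555814241888
-40 5288 [ 0.0074 -0.0829 -0.0344] x -0.01383448959810138 0.008541763192941573
-30 3048 [-0.0076 -0.0778 -0.0218] x -0.014822503922947414 0.007888358954281707
-20 5078 [-0.0076 -0.0448 -0.0142] x -0.02152307179881613 -0.006615150161482425
-10 6383 [-0.0072 -0.0409 -0.0081] x -0.021550600432094502 0.01146663282372011
0 6665 [-0.0073 -0.0413  0.0097] x -0.02141286744977909 0.011416263896872489
10 4228 [-0.008  -0.0475  0.0122] x -0.021502512491133302 -0.004954260506180003
20 3351 [-0.013  -0.0788  0.0254] x -0.014863600189304126 0.00825697764089546
30 5892 [-0.0124 -0.0843  0.0321] x -0.014047013215504493 0.008906288075217109
40 4222 [-0.0124 -0.0964  0.0425] x -0.014118263787898079 0.0032497899395062257
50 1740 [-0.0116 -0.107   0.0519] x -0.015250057663386274 -0.010827934543192898
```

play_rows(
  steps=[
    {"claw": 0,"tx": 0,"ty": 0.4,"tz": 0,"ax": 0,"ay": 0,"az": 0},
    {"claw": 0,"tx": 0,"ty": 0.8,"tz": 0,"ax": 0,"ay": 0,"az": 0},
    {"claw": 0,"tx": 0,"ty": 1.2,"tz": 0,"ax": 0,"ay": 0,"az": 0},
    {"claw": 0,"tx": 0,"ty": 1.3,"tz": 0,"ax": 0,"ay": 0,"az": 0},
  ],
)

```text
time: 4.13
eef_pos: [0.5392, -0.0245, 0.092]
tcp_rot: [0.556, -0.437, 0.436, -0.556]
contact_force: [-0.2, 0.3, -0.3]
opening: 0.004
```

play_rows(
  steps=[
    {"claw": 0,"tx": 0,"ty": 0.2,"tz": 0.05,"ax": 0,"ay": 0,"az": 0},
    {"claw": 0,"tx": 0,"ty": 0.4,"tz": 0.05,"ax": 0,"ay": 0,"az": 0},
    {"claw": 0,"tx": 0,"ty": 0.6,"tz": 0.05,"ax": 0,"ay": 0,"az": 0},
    {"claw": 0,"tx": 0,"ty": 0.7,"tz": 0.05,"ax": 0,"ay": 0,"az": 0},
    {"claw": 0,"tx": 0,"ty": 0.8,"tz": 0.05,"ax": 0,"ay": 0,"az": 0},
    {"claw": 0,"tx": 0,"ty": 0.8,"tz": 0.05,"ax": 0,"ay": 0,"az": 0},
  ],
)

```text
time: 4.63
eef_pos: [0.541, -0.0246, 0.0866]
tcp_rot: [-0.556, 0.436, -0.437, 0.556]
contact_force: [-2.6, 1.0, 5.4]
opening: -0.005
```

play_rows(
  steps=[
    {"claw": 0,"tx": 0,"ty": 0.2,"tz": 0,"ax": 0,"ay": 0,"az": 0},
    {"claw": 0,"tx": 0,"ty": 0.4,"tz": 0,"ax": 0,"ay": 0,"az": 0},
    {"claw": 0,"tx": 0,"ty": 0.6,"tz": 0,"ax": 0,"ay": 0,"az": 0},
    {"claw": 0,"tx": 0,"ty": 0.7,"tz": 0,"ax": 0,"ay": 0,"az": 0},
    {"claw": 0,"tx": 0,"ty": 0.8,"tz": 0,"ax": 0,"ay": 0,"az": 0},
    {"claw": 0,"tx": 0,"ty": 0.8,"tz": 0,"ax": 0,"ay": 0,"az": 0},
  ],
)

```text
time: 5.13
eef_pos: [0.5411, -0.0246, 0.0791]
tcp_rot: [-0.556, 0.436, -0.437, 0.556]
contact_force: [-3.0, 0.7, 8.4]
opening: 0.0
```

play_rows(
  steps=[
    {"claw": 0,"tx": 0,"ty": 0.15,"tz": 0,"ax": 0,"ay": 0,"az": 0},
    {"claw": 0,"tx": 0,"ty": 0.3,"tz": 0,"ax": 0,"ay": 0,"az": 0},
    {"claw": 0,"tx": 0,"ty": 0.4,"tz": 0,"ax": 0,"ay": 0,"az": 0},
    {"claw": 0,"tx": 0,"ty": 0.4,"tz": 0,"ax": 0,"ay": 0,"az": 0},
  ],
)

```text
time: 5.47
eef_pos: [0.5418, -0.0247, 0.0781]
tcp_rot: [-0.556, 0.436, -0.437, 0.556]
contact_force: [-7.5, 1.2, 19.8]
opening: 0.003
```

The force rose to 20 N, so it is at the bottom stop. I lift off and look.

play_rows(
  steps=[
    {"claw": 0,"tx": 0,"ty": -0.5,"tz": 0,"ax": 0,"ay": 0,"az": 0},
    {"claw": 0,"tx": 0,"ty": -1.5,"tz": 0,"ax": 0,"ay": 0,"az": 0},
    {"claw": 0,"tx": 0,"ty": -4,"tz": 0,"ax": 0,"ay": 0,"az": 0},
    {"claw": 0,"tx": 0,"ty": -6,"tz": 0,"ax": 0,"ay": 0,"az": 0},
    {"claw": 0,"tx": 0,"ty": -6,"tz": 0,"ax": 0,"ay": 0,"az": 0},
  ],
)

```text
time: 5.88
eef_pos: [0.5436, -0.0252, 0.1382]
tcp_rot: [-0.555, 0.434, -0.44, 0.558]
contact_force: [-0.7, 0.3, 1.0]
opening: 0.004
```

```bash
python3 -c "
from wfit import *
s=ctrl.get_state();p,d=cams.read_camera('wrist');cv2.imwrite('pics/w4.png',p)
fit(p,s);fit(p,s,.1025,.0885)
m=cams.camera_model('wrist');K=m['intrinsics'];T=m['tool_from_camera'];M=R.from_quat(s['tcp_rot']).as_matrix()
for u,v in [(278,215),(278,225),(270,225)]:
  q=np.linalg.solve(K,[u,v,1.])*d[v,u];print(M@(T[:3,:3]@q+T[:3,3])+s['eef_pos'])
togo((.54,-.0247,.135),14.4)
"
```

```text
wrist fit cost 2300.6096732026144 axis 0.539821578080632 -0.024054185622072635 lobe 14.607346955199722 redpx 8470
wrist fit cost 1596.8599154171475 axis 0.5403433683954235 -0.025187818035420723 lobe 14.181073664228505 redpx 8470
[ 0.54200877 -0.01759456  0.11451467]
[ 0.54351036 -0.02374094  0.1150972 ]
[ 0.53871339 -0.02505399  0.11466479]
t 5.93 pos [542.4 -24.9 136. ] F [ 0.2   0.07 -0.28] op -0.0 zang 13.73 head q [-0.23  0.05  1.96 -0.    1.12 -0.47]
shift cm [-0.08  0.1  -0.23] turn deg [-0.3  -0.67  0.16]
```

View pics/w4.png

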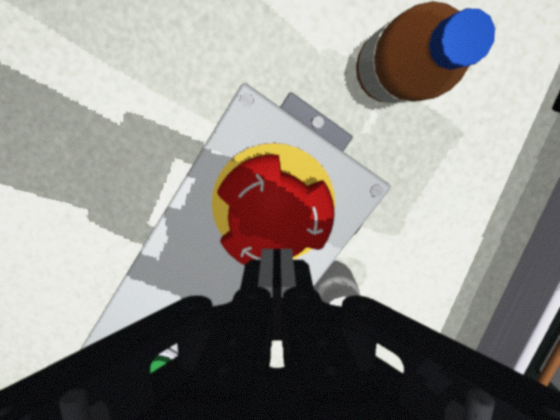

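The head has latched: its top is at z about 0.1145, it is not turned, and nothing touches it. Next I move above the robot-side recess (194°).

```bash
python3 -c "
from h import *
togo((.4945,-.0363,.100),14.3)"
```

```text
t 5.93 pos [542.4 -24.9 136. ] F [ 0.2   0.07 -0.28] op -0.0 zang 13.73 head q [-0.23  0.05  1.96 -0.    1.12 -0.47]
shift cm [-0.04  3.57 -4.95] turn deg [-0.3  -0.57  0.16]
```

play_rows(
  steps=[
    {"claw": 0,"tx": 0,"ty": 0.5,"tz": -2,"ax": 0,"ay": -0.6,"az": 0},
    {"claw": 0,"tx": 0,"ty": 1.5,"tz": -4.9,"ax": 0,"ay": -0.6,"az": 0},
    {"claw": 0,"tx": 0,"ty": 3,"tz": -4.9,"ax": 0,"ay": -0.6,"az": 0},
    {"claw": 0,"tx": 0,"ty": 3.6,"tz": -4.9,"ax": 0,"ay": -0.6,"az": 0},
    {"claw": 0,"tx": 0,"ty": 3.6,"tz": -4.9,"ax": 0,"ay": -0.6,"az": 0},
  ],
)

```text
time: 6.35
eef_pos: [0.4909, -0.0356, 0.0945]
tcp_rot: [0.559, -0.435, 0.432, -0.558]
contact_force: [-0.1, 0.3, 0.5]
opening: 0.001
```

```bash
python3 -c "
from h import *
p,d=cams.read_camera('wrist');cv2.imwrite('pics/w5.png',p)
b,d2=cams.read_camera('scene');cv2.imwrite('pics/s5.png',cv2.resize(b[120:270,170:370],None,fx=4,fy=4,interpolation=cv2.INTER_CUBIC))
togo((.4945,-.0363,.058),14.3)"
```

```text
t 6.45 pos [493.2 -36.1  97. ] F [-0.12  0.55 -0.27] op -0.007 zang 14.34 head q [-0.28 -0.    2.1   0.    1.05 -0.53]
shift cm [0.05 3.9  0.12] turn deg [ 0.03  0.04 -0.02]
```

View pics/w5.png

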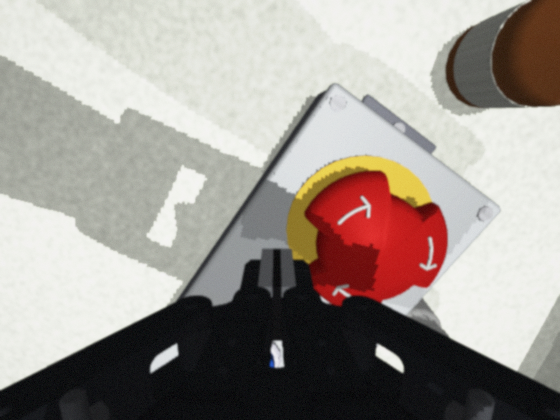

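View pics/s5.png

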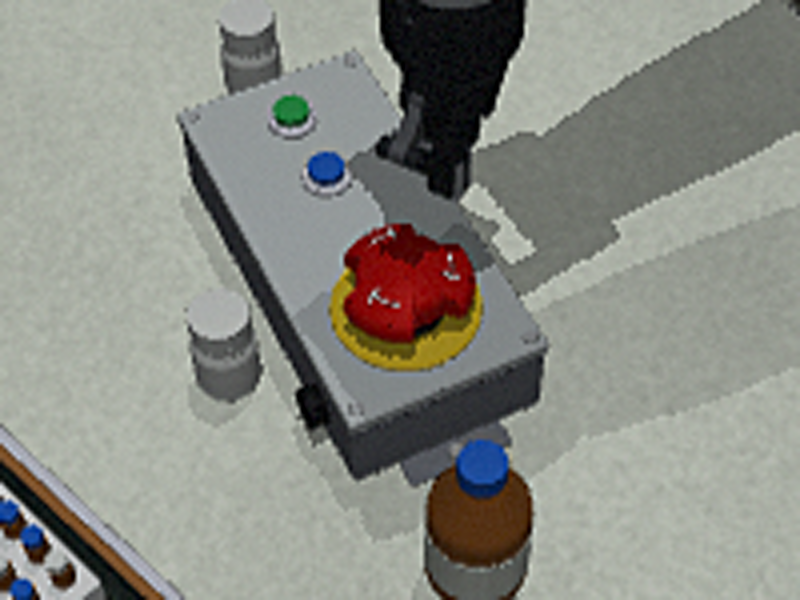

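play_rows(
  steps=[
    {"claw": 0,"tx": 0.05,"ty": 1,"tz": 0.1,"ax": 0,"ay": 0,"az": 0},
    {"claw": 0,"tx": 0.05,"ty": 2,"tz": 0.1,"ax": 0,"ay": 0,"az": 0},
    {"claw": 0,"tx": 0.05,"ty": 2.6,"tz": 0.1,"ax": 0,"ay": 0,"az": 0},
    {"claw": 0,"tx": 0.05,"ty": 3,"tz": 0.1,"ax": 0,"ay": 0,"az": 0},
    {"claw": 0,"tx": 0.05,"ty": 3.4,"tz": 0.1,"ax": 0,"ay": 0,"az": 0},
    {"claw": 0,"tx": 0.05,"ty": 3.4,"tz": 0.1,"ax": 0,"ay": 0,"az": 0},
  ],
)

```text
time: 6.95
eef_pos: [0.4933, -0.0362, 0.0621]
tcp_rot: [0.559, -0.434, 0.433, -0.558]
contact_force: [-0.5, 0.3, 0.3]
opening: -0.0
```

```bash
python3 -c "
from h import *
b,d2=cams.read_camera('scene');cv2.imwrite('pics/s6.png',cv2.resize(b[150:250,220:340],None,fx=6,fy=6,interpolation=cv2.INTER_CUBIC))
togo((.4945,-.0363,.058),14.3)"
```

```text
t 7.0 pos [493.6 -36.3  62.7] F [-0.54  0.38 -0.22] op 0.003 zang 14.33 head q [-0.28  0.05  2.12  0.    0.98 -0.53]
shift cm [0.02 0.47 0.08] turn deg [ 0.06  0.03 -0.03]
```

View pics/s6.png

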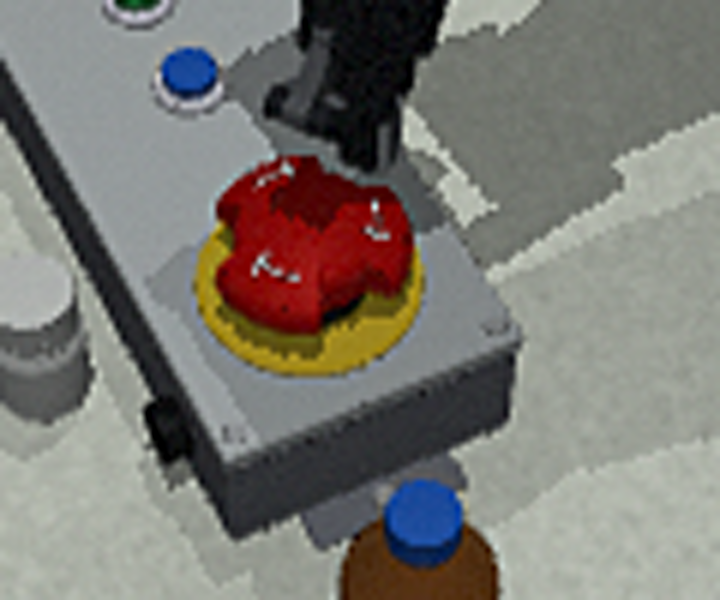

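play_rows(
  steps=[
    {"claw": 0,"tx": 0,"ty": 0.3,"tz": 0.05,"ax": 0,"ay": 0,"az": 0},
    {"claw": 0,"tx": 0,"ty": 0.5,"tz": 0.1,"ax": 0,"ay": 0,"az": 0},
    {"claw": 0,"tx": -0.25,"ty": 0.5,"tz": 0.1,"ax": 0,"ay": 3,"az": 0},
    {"claw": 0,"tx": -0.49,"ty": 0.5,"tz": 0.13,"ax": 0,"ay": 6,"az": 0},
    {"claw": 0,"tx": -0.82,"ty": 0.5,"tz": 0.17,"ax": 0,"ay": 10,"az": 0},
    {"claw": 0,"tx": -0.82,"ty": 0.5,"tz": 0.17,"ax": 0,"ay": 10,"az": 0},
  ],
)

```text
time: 7.5
eef_pos: [0.4937, -0.0278, 0.0584]
tcp_rot: [-0.518, 0.481, -0.481, 0.518]
contact_force: [-0.3, -0.1, -0.8]
opening: 0.003
```

```bash
python3 -c "
from wfit import *
s=ctrl.get_state();p,d=cams.read_camera('wrist');cv2.imwrite('pics/w7.png',p)
togo((.4945,-.0363,.058),14.3);print(s['wrist_torque'])"
```

```text
t 7.55 pos [493.7 -27.9  58.4] F [ 0.7  -0.18  0.59] op 0.001 zang 4.43 head q [-0.26  0.05  2.12 -0.    0.97 -0.34]
shift cm [0.84 0.04 0.01] turn deg [-0.02 -9.87  0.02]
[ 0.00729127 -0.00453417  0.03593103]
```

View pics/w7.png

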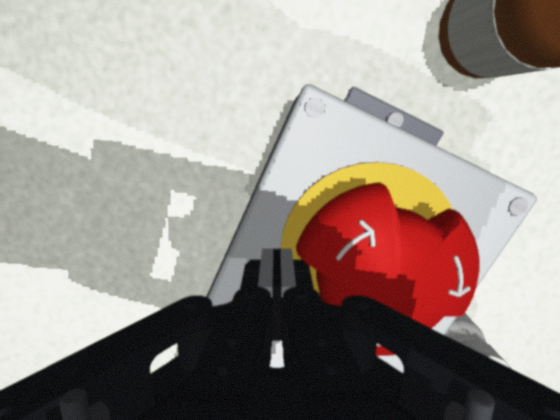

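The tip did not engage: no force, and the grey tip is only about ±6.5 mm thick, so at r=48 it passed outside the lobe. I go back to the recess centre, then lower and farther in, so that the thicker finger body (±14 mm) sits in the recess.

```bash
python3 -c "
from h import *
togo((.4935,-.0363,.058),14.3)
togo((.4964,-.0358,.050),14.3)"
```

```text
t 7.55 pos [493.7 -27.9  58.4] F [ 0.7  -0.18  0.59] op 0.001 zang 4.43 head q [-0.26  0.05  2.12 -0.    0.97 -0.34]
shift cm [ 0.83  0.04 -0.09] turn deg [-0.02 -9.87  0.02]
t 7.55 pos [493.7 -27.9  58.4] F [ 0.7  -0.18  0.59] op 0.001 zang 4.43 head q [-0.26  0.05  2.12 -0.    0.97 -0.34]
shift cm [0.8  0.84 0.2 ] turn deg [-0.02 -9.87  0.02]
```

play_rows(
  steps=[
    {"claw": 0,"tx": 0.4,"ty": 0,"tz": 0,"ax": 0,"ay": -5,"az": 0},
    {"claw": 0,"tx": 0.83,"ty": 0,"tz": -0.1,"ax": 0,"ay": -9.9,"az": 0},
    {"claw": 0,"tx": 0.83,"ty": 0,"tz": -0.1,"ax": 0,"ay": -9.9,"az": 0},
    {"claw": 0,"tx": 0.83,"ty": 0.4,"tz": -0.1,"ax": 0,"ay": -9.9,"az": 0},
    {"claw": 0,"tx": 0.82,"ty": 0.8,"tz": -0.1,"ax": 0,"ay": -9.9,"az": 0},
    {"claw": 0,"tx": 0.81,"ty": 0.8,"tz": 0.05,"ax": 0,"ay": -9.9,"az": 0},
    {"claw": 0,"tx": 0.8,"ty": 0.8,"tz": 0.2,"ax": 0,"ay": -9.9,"az": 0},
    {"claw": 0,"tx": 0.8,"ty": 0.8,"tz": 0.2,"ax": 0,"ay": -9.9,"az": 0},
  ],
)

```text
time: 8.22
eef_pos: [0.4964, -0.0357, 0.0502]
tcp_rot: [-0.558, 0.434, -0.434, 0.558]
contact_force: [0.2, 0.9, -0.8]
opening: 0.0
```

```bash
python3 -c "
from wfit import *
s=ctrl.get_state();p,d=cams.read_camera('wrist');cv2.imwrite('pics/w8.png',p)
togo((.4964,-.0358,.050),14.3);print(s['wrist_torque'])"
```

```text
t 8.27 pos [496.4 -35.8  50.3] F [-1.19  0.08  0.07] op -0.0 zang 14.23 head q [-0.28  0.08  2.12  0.    0.95 -0.52]
shift cm [ 0.    0.03 -0.  ] turn deg [-0.01 -0.07  0.  ]
[-0.02105143  0.00395734 -0.03411564]
```

View pics/w8.png

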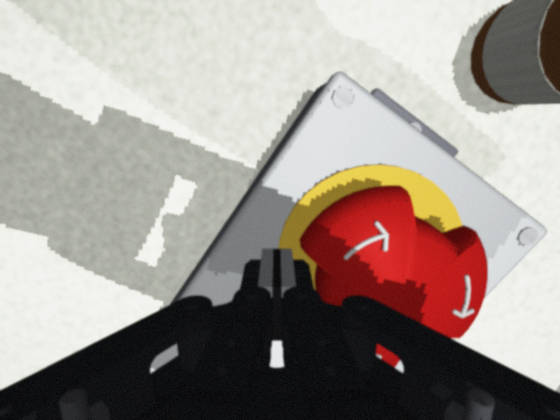

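play_rows(
  steps=[
    {"claw": 0,"tx": -0.39,"ty": 0,"tz": 0.02,"ax": 0,"ay": 5,"az": 0},
    {"claw": 0,"tx": -0.78,"ty": 0,"tz": 0.07,"ax": 0,"ay": 10,"az": 0},
    {"claw": 0,"tx": -1.01,"ty": 0,"tz": 0.12,"ax": 0,"ay": 13,"az": 0},
    {"claw": 0,"tx": -1.24,"ty": 0,"tz": 0.17,"ax": 0,"ay": 16,"az": 0},
    {"claw": 0,"tx": -1.46,"ty": 0,"tz": 0.24,"ax": 0,"ay": 19,"az": 0},
    {"claw": 0,"tx": -1.46,"ty": 0,"tz": 0.24,"ax": 0,"ay": 19,"az": 0},
  ],
)

```text
time: 8.77
eef_pos: [0.495, -0.0212, 0.0504]
tcp_rot: [0.479, -0.52, 0.521, -0.479]
contact_force: [-0.2, -1.1, 0.7]
opening: 0.0
```

```bash
python3 -c "
from wfit import *
s=ctrl.get_state();p,d=cams.read_camera('wrist');cv2.imwrite('pics/w9.png',p)
fit(p,s,.1025,.0885)
togo((.4964,-.0358,.050),14.3);print(s['wrist_torque'])"
```

```text
wrist fit cost 1592.5403613994617 axis 0.550703311178032 -0.006269560714916227 lobe -57.203701959148816 redpx 13470
t 8.82 pos [495.  -21.3  50.4] F [-0.19 -0.43  0.37] op 0.001 zang -4.69 head q [-0.25  0.07  2.12 -0.    0.95 -0.17]
shift cm [1.43 0.04 0.25] turn deg [-1.000e-02 -1.899e+01  4.000e-02]
[-0.31861406  0.05487833 -0.02687378]
```

View pics/w9.png

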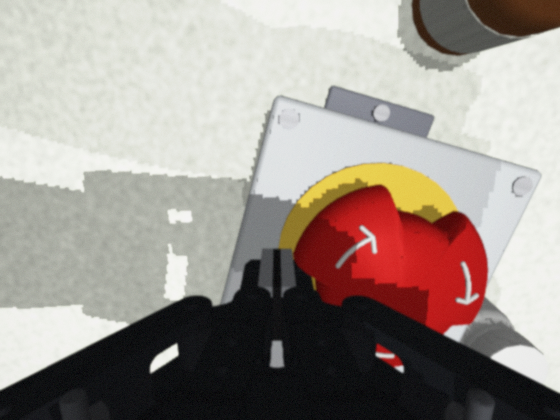

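The arrow on the lobe has turned about 10° less in the image than the station has, so the head has been turned about 10° clockwise. The moment also shows light contact. I carry on with the arc.

play_rows(
  steps=[
    {"claw": 0,"tx": -0.39,"ty": 0,"tz": 0.02,"ax": 0,"ay": 5,"az": 0},
    {"claw": 0,"tx": -0.78,"ty": 0,"tz": 0.07,"ax": 0,"ay": 10,"az": 0},
    {"claw": 0,"tx": -1.16,"ty": 0,"tz": 0.15,"ax": 0,"ay": 15,"az": 0},
    {"claw": 0,"tx": -1.54,"ty": 0,"tz": 0.27,"ax": 0,"ay": 20,"az": 0},
    {"claw": 0,"tx": -1.54,"ty": 0,"tz": 0.27,"ax": 0,"ay": 20,"az": 0},
  ],
)

```text
time: 9.23
eef_pos: [0.4987, -0.0058, 0.0504]
tcp_rot: [-0.382, 0.596, -0.595, 0.381]
contact_force: [-2.9, -0.7, 1.2]
opening: 0.002
```

```bash
python3 -c "
from wfit import *
s=ctrl.get_state();p,d=cams.read_camera('wrist');cv2.imwrite('pics/w10.png',p)
togo((.4964,-.0358,.050),14.3);print(s['wrist_torque'],s['contact_force'])"
```

```text
t 9.28 pos [498.6  -6.   50.4] F [-2.33 -1.3   2.22] op -0.002 zang -24.58 head q [-0.22  0.08  2.11 -0.    0.95  0.21]
shift cm [2.8  0.04 1.04] turn deg [ 6.000e-02 -3.888e+01  2.000e-02]
[-0.19109442  0.35493065 -0.05131027] [-2.92944817 -0.69569492  1.17613619]
```

View pics/w10.png

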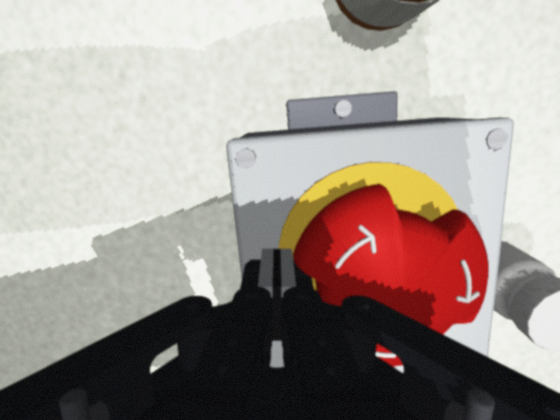

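The head follows the finger, with contact force of about 3 N. I continue past the release angle.

play_rows(
  steps=[
    {"claw": 0,"tx": -0.31,"ty": 0,"tz": 0.01,"ax": 0,"ay": 4,"az": 0},
    {"claw": 0,"tx": -0.63,"ty": 0,"tz": 0.04,"ax": 0,"ay": 8,"az": 0},
    {"claw": 0,"tx": -0.94,"ty": 0,"tz": 0.1,"ax": 0,"ay": 12,"az": 0},
    {"claw": 0,"tx": -1.24,"ty": 0,"tz": 0.17,"ax": 0,"ay": 16,"az": 0},
    {"claw": 0,"tx": -1.39,"ty": 0,"tz": 0.22,"ax": 0,"ay": 18,"az": 0},
    {"claw": 0,"tx": -1.39,"ty": 0,"tz": 0.22,"ax": 0,"ay": 18,"az": 0},
  ],
)

```text
time: 9.78
eef_pos: [0.5058, 0.006, 0.0501]
tcp_rot: [-0.285, 0.648, -0.647, 0.283]
contact_force: [-3.6, 0.0, 1.7]
opening: 0.002
```

```bash
python3 -c "
from wfit import *
s=ctrl.get_state();p,d=cams.read_camera('wrist');cv2.imwrite('pics/w11.png',p)
togo((.4964,-.0358,.050),14.3);print(s['wrist_torque'],s['contact_force'])
m=cams.camera_model('wrist');K=m['intrinsics'];T=m['tool_from_camera'];M=R.from_quat(s['tcp_rot']).as_matrix()
for u,v in [(390,240),(380,260),(400,270)]:
  q=np.linalg.solve(K,[u,v,1.])*d[v,u];print(M@(T[:3,:3]@q+T[:3,3])+s['eef_pos'])
"
```

```text
t 9.83 pos [505.8   5.9  50.1] F [-3.79 -0.24  2.79] op 0.002 zang -42.59 head q [-0.19  0.1   2.09  0.    0.95  0.55]
shift cm [3.71 0.01 2.13] turn deg [  0.14 -56.89   0.  ]
[-0.05056501  0.50607321 -0.02210776] [-3.55188934  0.00483425  1.73185234]
[ 0.55191264 -0.00069373  0.11673044]
[ 0.54491113 -0.0031088   0.1188619 ]
[ 0.54773958 -0.01008844  0.11997084]
```

View pics/w11.png

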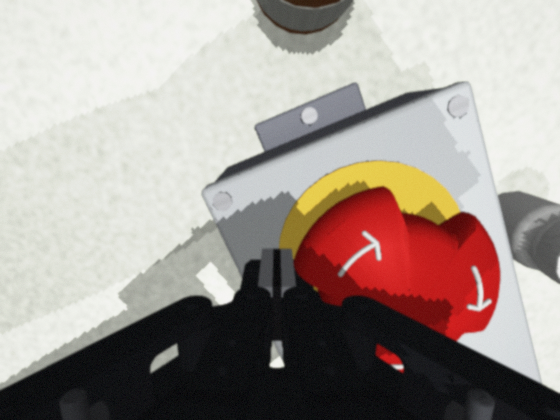

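The dome at r of about 20 mm now reads z = 0.119–0.120, so the head has sprung out. I go back along the arc so that it returns to rest.

play_rows(
  steps=[
    {"claw": 0,"tx": 0.47,"ty": 0,"tz": 0.02,"ax": 0,"ay": -6,"az": 0},
    {"claw": 0,"tx": 0.94,"ty": 0,"tz": 0.1,"ax": 0,"ay": -12,"az": 0},
    {"claw": 0,"tx": 1.39,"ty": 0,"tz": 0.22,"ax": 0,"ay": -18,"az": 0},
    {"claw": 0,"tx": 1.83,"ty": 0,"tz": 0.39,"ax": 0,"ay": -24,"az": 0},
    {"claw": 0,"tx": 2.25,"ty": 0,"tz": 0.6,"ax": 0,"ay": -30,"az": 0},
    {"claw": 0,"tx": 2.65,"ty": 0,"tz": 0.86,"ax": 0,"ay": -36,"az": 0},
    {"claw": 0,"tx": 3.01,"ty": 0,"tz": 1.16,"ax": 0,"ay": -42,"az": 0},
    {"claw": 0,"tx": 3.34,"ty": 0,"tz": 1.49,"ax": 0,"ay": -48,"az": 0},
    {"claw": 0,"tx": 3.64,"ty": 0,"tz": 1.85,"ax": 0,"ay": -54,"az": 0},
    {"claw": 0,"tx": 3.73,"ty": 0,"tz": 2.05,"ax": 0,"ay": -57,"az": 0},
    {"claw": 0,"tx": 3.73,"ty": 0,"tz": 2.05,"ax": 0,"ay": -57,"az": 0},
  ],
)

```text
time: 10.75
eef_pos: [0.4973, -0.0362, 0.0505]
tcp_rot: [-0.558, 0.433, -0.434, 0.559]
contact_force: [0.7, -0.0, 0.3]
opening: -0.0
```

```bash
python3 -c "
from wfit import *
s=ctrl.get_state()
togo((.4935,-.0363,.050),14.3);print(s['wrist_torque'],s['contact_force'])
"
```

```text
t 10.75 pos [497.3 -36.2  50.5] F [ 0.7  -0.04  0.25] op -0.0 zang 14.36 head q [-0.28  0.08  2.11  0.    0.95 -0.53]
shift cm [-0.08  0.05 -0.37] turn deg [-0.12  0.06  0.04]
[ 0.00304105 -0.04207401 -0.06332558] [ 0.7029794  -0.03905019  0.2537429 ]
```

play_rows(
  steps=[
    {"claw": 0,"tx": 0,"ty": 0,"tz": -0.5,"ax": 0,"ay": 0,"az": 0},
    {"claw": 0,"tx": 0,"ty": 0,"tz": -1.2,"ax": 0,"ay": 0,"az": 0},
    {"claw": 0,"tx": 0,"ty": -1.5,"tz": -1.4,"ax": 0,"ay": 0,"az": 0},
    {"claw": 0,"tx": 0,"ty": -5,"tz": -1.4,"ax": 0,"ay": 0,"az": 0},
    {"claw": 0,"tx": 0,"ty": -8.5,"tz": -1.4,"ax": 0,"ay": 0,"az": 0},
    {"claw": 0,"tx": 0,"ty": -9,"tz": -1.4,"ax": 0,"ay": 0,"az": 0},
    {"claw": 0,"tx": 0,"ty": -9,"tz": -1.4,"ax": 0,"ay": 0,"az": 0},
  ],
)

```text
time: 11.33
eef_pos: [0.4847, -0.0396, 0.1437]
tcp_rot: [-0.557, 0.432, -0.437, 0.559]
contact_force: [-0.2, 0.6, -0.7]
opening: -0.004
```

```bash
python3 -c "
from wfit import *
s=ctrl.get_state();p,d=cams.read_camera('wrist');cv2.imwrite('pics/w12.png',p)
fit(p,s);fit(p,s,.1025,.0885)
m=cams.camera_model('wrist');K=m['intrinsics'];T=m['tool_from_camera'];M=R.from_quat(s['tcp_rot']).as_matrix()
C=np.linalg.inv(T);W=np.eye(4);W[:3,:3]=M;W[:3,3]=s['eef_pos']
q=C@np.linalg.inv(W)@[.54,-.0247,.122,1];u,v=(K@(q[:3]/q[2]))[:2].astype(int);print(u,v)
q=np.linalg.solve(K,[u,v,1.])*d[v,u];print(M@(T[:3,:3]@q+T[:3,3])+s['eef_pos'])
togo((.5,-.1315,.11),14.3)
"
```

```text
wrist fit cost 1100.6344482891195 axis 0.5410919495208867 -0.024744008051535486 lobe 14.220990444238101 redpx 9378
wrist fit cost 616.5060976547481 axis 0.5431358201533104 -0.02615314776883411 lobe 14.525226878880762 redpx 9378
370 226
[ 0.53992067 -0.02453739  0.12144014]
t 11.38 pos [483.2 -39.1 141.2] F [-0.09  0.08 -0.56] op -0.0 zang 14.23 head q [-0.29 -0.09  2.09  0.    1.14 -0.54]
shift cm [ 9.37  3.13 -0.65] turn deg [-0.14 -0.07  0.08]
```

View pics/w12.png

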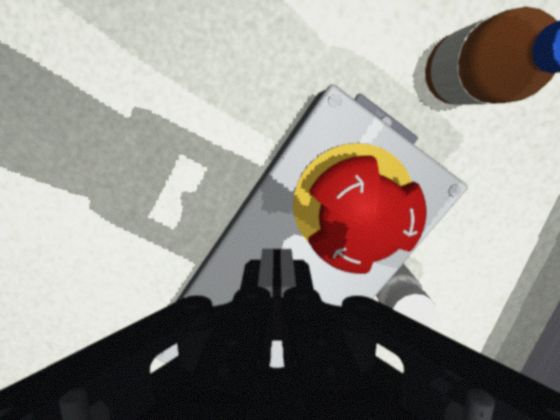

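The head is out (top at z = 0.1214) and back at its rest angle (14.3°). Now to the blue button at (0.500, -0.132).

play_rows(
  steps=[
    {"claw": 0,"tx": 3,"ty": 0,"tz": -0.6,"ax": 0,"ay": 0,"az": 0},
    {"claw": 0,"tx": 6,"ty": 0,"tz": -0.6,"ax": 0,"ay": 0,"az": 0},
    {"claw": 0,"tx": 9,"ty": 1,"tz": -0.6,"ax": 0,"ay": 0,"az": 0},
    {"claw": 0,"tx": 9.4,"ty": 4,"tz": -0.6,"ax": 0,"ay": 0,"az": 0},
    {"claw": 0,"tx": 9.4,"ty": 6.5,"tz": -0.6,"ax": 0,"ay": 0,"az": 0},
    {"claw": 0,"tx": 9.4,"ty": 7,"tz": -0.6,"ax": 0,"ay": 0,"az": 0},
    {"claw": 0,"tx": 9.4,"ty": 7,"tz": -0.6,"ax": 0,"ay": 0,"az": 0},
  ],
)

```text
time: 11.97
eef_pos: [0.4967, -0.1301, 0.066]
tcp_rot: [0.559, -0.437, 0.431, -0.557]
contact_force: [0.3, -0.7, 0.9]
opening: 0.0
```

```bash
python3 -c "
from wfit import *
s=ctrl.get_state();p,d=cams.read_camera('wrist');cv2.imwrite('pics/w13.png',p)
b,d2=cams.read_camera('scene');cv2.imwrite('pics/s13.png',cv2.resize(b[120:240,190:330],None,fx=5,fy=5,interpolation=cv2.INTER_CUBIC))
togo((.5,-.132,.045),14.3)
"
```

```text
t 12.07 pos [ 499.8 -131.2   70. ] F [ 0.27 -0.54 -0.53] op 0.001 zang 14.26 head q [-0.45  0.09  2.06  0.    1.   -0.7 ]
shift cm [ 0.08  2.5  -0.  ] turn deg [ 0.04 -0.04 -0.04]
```

View pics/s13.png

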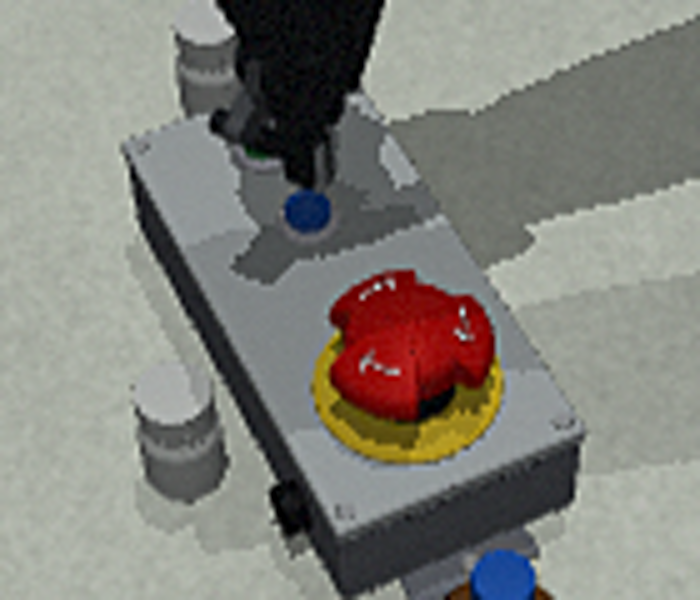

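The tip stands over the blue button, so I press.

play_rows(
  steps=[
    {"claw": 0,"tx": 0.05,"ty": 0.8,"tz": 0,"ax": 0,"ay": 0,"az": 0},
    {"claw": 0,"tx": 0.05,"ty": 1.6,"tz": 0,"ax": 0,"ay": 0,"az": 0},
    {"claw": 0,"tx": 0.05,"ty": 2,"tz": 0,"ax": 0,"ay": 0,"az": 0},
    {"claw": 0,"tx": 0.05,"ty": 2.3,"tz": 0,"ax": 0,"ay": 0,"az": 0},
    {"claw": 0,"tx": 0.05,"ty": 2.6,"tz": 0,"ax": 0,"ay": 0,"az": 0},
    {"claw": 0,"tx": 0.05,"ty": 2.8,"tz": 0,"ax": 0,"ay": 0,"az": 0},
    {"claw": 0,"tx": 0.05,"ty": 2.8,"tz": 0,"ax": 0,"ay": 0,"az": 0},
  ],
)

```text
time: 12.65
eef_pos: [0.5003, -0.1318, 0.044]
tcp_rot: [0.558, -0.435, 0.433, -0.558]
contact_force: [-5.6, 2.7, 10.4]
opening: -0.002
```

play_rows(
  steps=[
    {"claw": 0,"tx": 0,"ty": 0.1,"tz": 0,"ax": 0,"ay": 0,"az": 0},
    {"claw": 0,"tx": 0,"ty": 0.2,"tz": 0,"ax": 0,"ay": 0,"az": 0},
    {"claw": 0,"tx": 0,"ty": 0.2,"tz": 0,"ax": 0,"ay": 0,"az": 0},
  ],
)

```text
time: 12.9
eef_pos: [0.5003, -0.1318, 0.0438]
tcp_rot: [0.558, -0.435, 0.433, -0.558]
contact_force: [-8.9, 4.7, 21.2]
opening: 0.002
```

It is hard against its stop at 21 N, so the blue button is right in. I let go and clear the view.

play_rows(
  steps=[
    {"claw": 0,"tx": 0,"ty": -1,"tz": 0,"ax": 0,"ay": 0,"az": 0},
    {"claw": 0,"tx": 0,"ty": -4,"tz": 0,"ax": 0,"ay": 0,"az": 0},
    {"claw": 0,"tx": 0,"ty": -8,"tz": 0,"ax": 0,"ay": 0,"az": 0},
    {"claw": 0,"tx": 0,"ty": -12,"tz": 0,"ax": 0,"ay": 0,"az": 0},
    {"claw": 0,"tx": 1,"ty": -16,"tz": -2,"ax": 0,"ay": 0,"az": 0},
    {"claw": 0,"tx": 4,"ty": -18,"tz": -4,"ax": 0,"ay": 0,"az": 0},
    {"claw": 0,"tx": 8,"ty": -18,"tz": -5,"ax": 0,"ay": 0,"az": 0},
    {"claw": 0,"tx": 12,"ty": -18,"tz": -5,"ax": 0,"ay": 0,"az": 0},
    {"claw": 0,"tx": 16,"ty": -18,"tz": -5,"ax": 0,"ay": 0,"az": 0},
    {"claw": 0,"tx": 20,"ty": -18,"tz": -5,"ax": 0,"ay": 0,"az": 0},
    {"claw": 0,"tx": 22,"ty": -18,"tz": -5,"ax": 0,"ay": 0,"az": 0},
    {"claw": 0,"tx": 22,"ty": -18,"tz": -5,"ax": 0,"ay": 0,"az": 0},
  ],
)

```text
time: 13.9
eef_pos: [0.5059, -0.3619, 0.2195]
tcp_rot: [0.558, -0.435, 0.436, -0.557]
contact_force: [-0.4, 1.1, -0.9]
opening: -0.004
```

Run:
```python
from h import *
p,d=cams.read_camera('top');cv2.imwrite('pics/t14.png',cv2.resize(p[130:330,200:470],None,fx=2.8,fy=2.8))
p0=np.load("top0.npz");d0=p0["d"]
for n,(u,v) in dict(stop=(303,220),blue=(362,245),green=(391,256)).items():print(n,np.median(d[v-2:v+3,u-2:u+3])-np.median(d0[v-2:v+3,u-2:u+3]))
df=cv2.absdiff(p,p0["p"]).max(2)
for n,(u,v) in dict(stop=(303,220),bottle=(237,182),jb=(344,185),ja=(438,283)).items():print(n,(df[v-25:v+25,u-25:u+25]>40).sum())
togo((.5,-.132,.2),14)
```

```text
stop 0.00041484833
blue 0.00035458803
green -0.00030475855
stop 0
bottle 0
jb 0
ja 592
t 13.95 pos [ 505.7 -359.5  219.4] F [-0.9   0.39 -0.05] op 0.001 zang 14.08 head q [-0.78  0.15  1.7  -0.    1.29 -1.03]
shift cm [-22.2    1.95   4.99] turn deg [ 0.03  0.08 -0.04]
```

View pics/t14.png

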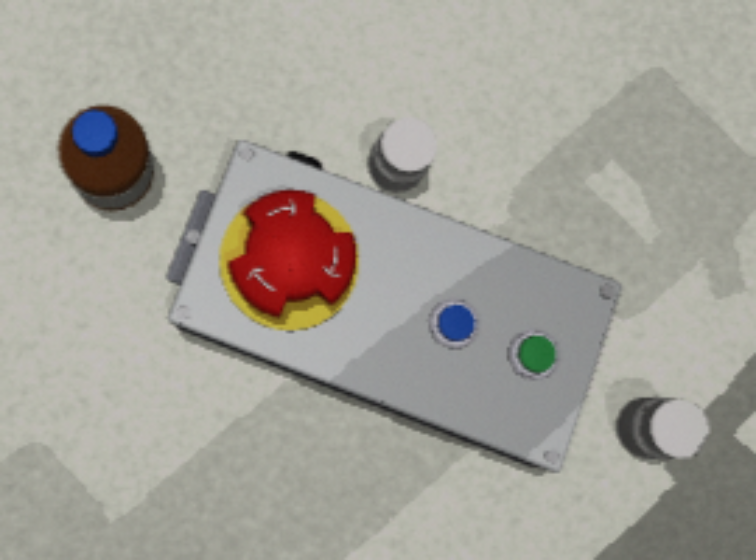

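The top view shows the red head out and at rest, all three buttons at their original heights, and the bottle and jars where they were. The only image difference, near jar A at (442,283), is the arm's shadow. I hand in.

```bash
python3 -c "
from plant import ctrl
print(ctrl.sign_off())"
```

```text
the job is handed in; nothing more can be done
None
```

I finished the stop-button check and handed it in at about 14 s; no verdict was reported.

- **Latch:** I pushed the red button to its bottom stop at about 20 N and let go. It stayed in by itself, with its top at z of about 114.5 mm.
- **Twist and release:** I pushed one lobe sideways, with about 3–4 N measured. The head sprang out and turned back to rest, with its top at 121.4 mm and its lobe angle back at about 14.3°.
- **Reset:** I pressed the blue button against its stop at 21 N and released it.

**Final check from the top camera:** all three buttons are within 0.5 mm of their starting heights. The red head, the bottle and one jar show no image change. The other jar stands at the same pixel position as before; the change around it looks like the arm's shadow.

**What disagreed:**
- **Fingertip offset:** With the gripper shut, the fingertips end about 34 mm behind the stated TCP, judged by contact; the depth image suggested about 38 mm. I corrected for this by force and depth.
- **Missed twist:** Because the tip is also thinner than I assumed, my first twist passed the lobe without touching it. I repeated it lower and farther in.

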